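Close the access panel of a control housing and hold it down

TASK

Close the loose access panel on the control housing: first slide the panel along its channel until it butts flush against the screwed cover and the gap is closed, then turn the red quarter-turn fastener until its wing lines up with the two black marks on the panel, so that the bar underneath can drop into its slot. Then push the panel fully down against its sprung gasket onto the frame, and finish while still holding it pressed down, for I will put the retaining screws in. Leave the other things on the bench where they are.

Things in the scene. Friction and masses are not known exactly. Their poses are not given: they have to be found in the camera images.
- housing: grey control housing, fixed, 130 (x) x 240 (y) x 55 mm high; origin: centre of its underside. On top a channel 102 mm wide along y between rim rails 14 mm wide (tops at z = 55). Channel floor, the ledge: z = 45 mm, open at the -y end, with a slot 14 x 42 mm (long along y) centred at x = 0, y = -15 mm.
- seam (a point): middle of the upper edge of the screwed aluminium cover (four screws, black louvres) that closes the +y end of the channel: x = 0, y = +35, z = 55 mm of the housing, axes parallel to it. The panel's +y edge must butt here.
- panel: loose aluminium access panel 99 (x) x 100 (y) x 10 mm, about 0.2 kg, in the channel with axes parallel to the housing's, 1.5 mm play each side; origin: centre of its underside. 15 to 40 mm from the cover at the start; butted, its origin is at x = 0, y = -15 mm of the housing. Two black marks on its top lie on its y axis, either side of the fastener.
- panel_top (a point): centre of the panel's top face, 10 mm above its underside. Two sprung black gasket strips carry the panel with its underside at z = 50 mm of the housing, 5 mm above the ledge. Fully down (underside at z = 45 mm) its top is level with the rim; that takes about 7 N, at most 10 N, and it springs up when let go.
- fastener (a joint): angle of the fastener, rad, counter-clockwise from above; starts at 0.7 to 1.45. 0: wing, and the bar 30 x 7 mm under it, lie along the panel's y, in line with marks and slot. Stays as left, friction 0.03 N m, no stop at 0, ends at -1.6 and 1.6. The bar reaches 4 mm below the panel: unless within about 0.15 of 0 and over the slot it lands on the ledge and holds the panel up.
- wing (a point): on the axis of the red fastener wing in the middle of the panel, 24 mm above the panel's top face, 34 above its underside. The wing: an upright bar 12 mm thick, 38 long, its top (white line along it) 30.5 mm above the panel's top, on a flange 30 mm across and 4.5 mm high. The point turns with the wing: the wing runs along its y and is pinched along its x; at joint 0 parallel to the panel.
- tape: black roll of tape, 62 mm across and 19 mm high, a bystander lying to the left of the housing; origin under its middle
- relay: small black relay, 27 x 45 x 26 mm, with brass prongs, a bystander lying to the right of the housing; origin under its middle

How it is judged:
By the outcome, as a careful person would: the job done as asked, in the order asked, and still so for the second after the job is handed in, while the arm keeps its last pose, push and grip.
It also fails if it takes over 32 s, if anything falls off the work surface, if the arm or the gripper's body presses on something with over 40 N, if the wrist force passes 120 N, or if a joint passes its speed limit or range.

ROBOT

A 6-joint arm with a two-finger parallel gripper is mounted at the origin on the work surface; the furniture and walls round the work are solid. World frame = base frame: x ahead of the robot, y to its left, z up, the work surface at z = 0. Lengths are in m, angles in rad, forces in N, time in s.
With the tool pointing down it reaches from about 0.275 to 1 m from the base axis. Payload 8.4 kg.
Tool frame: the origin (TCP) lies midway between the tips of the shut fingers; the grasp point (between the pads) lies 19 mm behind it; z points along the fingers, y is the line along which they close (so a half turn about z gives the same grasp; the last joint's range is limited). The gripper opens to 85 mm and grips with 20 to 120 N. Pads are 22 mm wide; open, the fingers measure 114 mm over their backs; the gripper's body (76 mm by 85 mm) begins 54 mm behind the grasp point. The pads swing forward as they close: fully open they stand 13 mm farther back than shut.
Start: joints at [-1.249, 0.353, 1.633, -0, 1.155, -0.002], TCP at [0.199, -0.593, 0.231] pointing down, gripper open.
Joint ranges: [-2.63, 2.63], [-0.92, 2.1], [0.06, 2.66], [-1.3, 4.44], [0, 2.69], [-3.02, 3.02]. Speed limits (rad/s): [2.22, 2.22, 2.79, 3.14, 3.14, 3.14].

INTERFACE

Orientations are given as a rotation vector (axis times angle).
In Python, from plant import sensors, snapshot, manip gives the robot as it stands.
- The arm moves only by the shell command python3 -m pendant 'ROWS' [FORCE]. ROWS is JSON, a list of rows, each an object with "xyz": the shift along the tool's x, y, z in mm, a list of three; "turn": the turn, a rotation vector about the tool's x, y, z in degrees, a list of three; "hand": the opening, from 0 (shut) to 1 (fully open). A call has 1 to 10 rows; each row is the pose to reach, as a shift and turn from the pose commanded when the call began, along the tool's axes at that moment; what a row does not reach only later rows make up. A row lasts 1/10 s, in which the tool goes at most 50 mm and 8.59 degrees, less where a joint would pass 70% of its speed; a pose out of reach is approached as far as the arm can. A call with a gripper value outside its range is refused whole. The fingers move at their own pace and stop on an object; FORCE is the grip in N (left out, the last holds). Time passes only in rows, so rows that repeat a pose let the fingers close. It gives the time, the measured TCP pose, the force, the opening and the grip force at its end, in the units of the state.
- sensors.sense(): the state, without advancing time (a new reading comes with each control period).
- snapshot(name): name is "scene" or "top" or "wrist"; returns a dict with "img" (420x560x3 uint8, red, green, blue), "camera_matrix" (3x3 intrinsics, pixels), "R" (3x3) and "t" (3): a world point X has camera coordinates R X + t. Camera axes: x right, y down, z forward; pixel columns grow to the right and rows downward; lengths in m; the calibration is good to about 2 mm. A picture is of the moment at which its call begins. There is no depth.
- manip.hand_in(): hands the job in; it is judged then, once.
The state is a dict: "time": time; "joints": joint angles; "dq": joint speeds; "tau": joint torques, N m; "tool_pos": TCP position; "orientation": TCP orientation; "force": force on the tool from outside, world axes, zero at the start; "ft_torque": the same for the moment, N m; "finger_gap": finger opening in m; "finger_force": force on a finger pad.
Only numpy, scipy, OpenCV 4.12 (cv2) and the standard library are available. Lean on these libraries where they do the work, as an engineer would, in place of code of your own. Each camera call takes 0.05 s, during which the arm holds its last target. There are 200 camera calls.

## Working session

There is one attempt and no reset: what is moved stays moved. The work goes in short steps, Python scripts to look and compute and a shell command to move; the robot and the scene stay as the last step left them, time stands still between calls to the robot, and variables do not carry over. Pictures are saved under pics/ and viewed, at most 10 in all, crops included, and the job is handed in when it is done.

```bash
ls; mkdir -p pics
python3 - <<'E'
from plant import sensors, snapshot
import cv2,numpy as np,pickle
s=sensors.sense();print({k:np.round(v,3) for k,v in s.items()})
d={n:snapshot(n) for n in("scene","top","wrist")}
pickle.dump(d,open('d0.pkl','wb'))
for n in d: print(n,d[n]["camera_matrix"][0],np.round(-d[n]["R"].T@d[n]["t"],3)); cv2.imwrite(f'pics/{n}0.png',d[n]["img"][...,::-1])
E
```

```text
pics
{'time': np.float64(0.0), 'joints': array([-1.249,  0.354,  1.634, -0.   ,  1.155, -0.002]), 'dq': array([-0.   , -0.   , -0.   , -0.001, -0.001, -0.001]), 'tau': array([ 4.0000e-03, -6.0524e+01, -3.4206e+01,  0.0000e+00,  9.0000e-03,
        0.0000e+00]), 'tool_pos': array([ 0.199, -0.592,  0.231]), 'orientation': array([-3.099, -0.506,  0.   ]), 'force': array([-0.249,  0.385,  0.404]), 'ft_torque': array([ 0.012, -0.024,  0.027]), 'finger_force': np.float64(0.0), 'finger_gap': np.float64(0.085)}
scene [404.33927297   0.         282.93203533] [-0.046  0.506  0.886]
top [434.47346069   0.         284.46018913] [0.255 0.068 0.91 ]
wrist [293.88022582   0.         278.49857729] [ 0.272 -0.567  0.374]
```

View pics/top0.png

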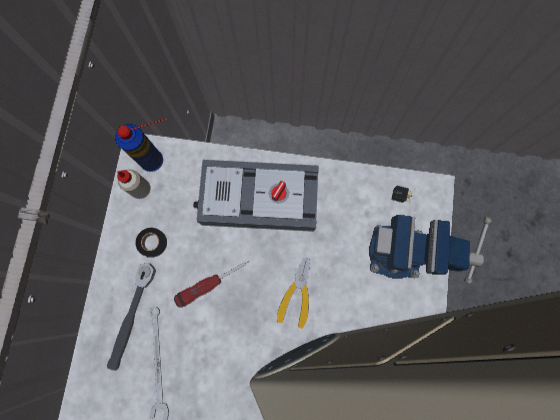

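View pics/scene0.png

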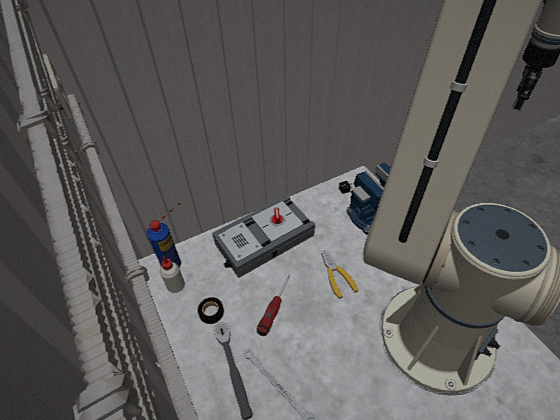

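The top view shows the housing at px (198–320, 160–230), with the cover on the left (+y) and the panel at (253–304, 170–218). The red wing is at about (279, 190), the tape at (151, 242) and the relay at (401, 193). Next I'll measure with masks and look at an enlarged crop.

```bash
cat > h.py <<'E'
import numpy as np,cv2
def ray(c,uv,z):
    uv=np.atleast_2d(np.array(uv,float)); K,R,t=c["camera_matrix"],c["R"],np.ravel(c["t"])
    o=-R.T@t; d=(R.T@np.linalg.inv(K)@np.c_[uv,np.ones(len(uv))].T).T
    return o+d*((z-o[2])/d[:,2])[:,None]
def proj(c,X):
    p=(c["R"]@np.atleast_2d(X).T).T+np.ravel(c["t"]); p=(c["camera_matrix"]@p.T).T
    return p[:,:2]/p[:,2:]
def rect(m,off=(0,0)):
    cs=cv2.findContours(m.astype(np.uint8),cv2.RETR_EXTERNAL,cv2.CHAIN_APPROX_NONE)[0]
    k=max(cs,key=cv2.contourArea); return cv2.boxPoints(cv2.minAreaRect(k))+np.array(off), k[:,0]+np.array(off)
def big(img,x0,x1,y0,y1,s,name): cv2.imwrite(name,cv2.resize(img[y0:y1,x0:x1,::-1],None,fx=s,fy=s,interpolation=cv2.INTER_CUBIC))
E
python3 - <<'E'
from h import *; import pickle
d=pickle.load(open('d0.pkl','rb')); c=d["top"]; im=c["img"]
big(im,190,330,150,240,5,'pics/c1.png')
x0,x1,y0,y1=190,330,150,240
hsv=cv2.cvtColor(im,cv2.COLOR_RGB2HSV); 
g=im[...,1].astype(int)
m=np.zeros(g.shape,bool); m[y0:y1,x0:x1]=True
red=m&(hsv[...,1]>130)&(hsv[...,2]>80)&((hsv[...,0]<12)|(hsv[...,0]>168))
b,k=rect(red); print("red",b.round(1).tolist(),np.argwhere(red).mean(0)[::-1])
for nm,mm,z in(("light",None,.06),):
    # light inside housing: split by connected components of light, excluding bench
    L=(m&(g>150)&~red); n,lab,st,ce=cv2.connectedComponentsWithStats(L.astype(np.uint8))
    for i in range(1,n):
        if st[i,4]>150: 
            b,_=rect(lab==i); w=ray(c,b,z); print(st[i],b.round(1).tolist(),w.round(4).tolist(),"sides",np.linalg.norm(w[1]-w[0]),np.linalg.norm(w[2]-w[1]))
D=m&(g<130)&~red
D=cv2.morphologyEx(D.astype(np.uint8),cv2.MORPH_CLOSE,np.ones((5,5)))
b,_=rect(D); w=ray(c,b,.055); print("housing",b.round(1).tolist(),w.round(4).tolist(),np.linalg.norm(w[1]-w[0]),np.linalg.norm(w[2]-w[1]))
E
```

```text
red [[272.0, 199.0], [272.0, 181.0], [285.0, 181.0], [285.0, 199.0]] [278.91836735 191.47619048]
[ 190  150  140   90 4355] [[190.0, 150.0], [329.0, 150.0], [329.0, 239.0], [190.0, 239.0]] [[0.5795, 0.2253, 0.06], [0.5451, -0.0587, 0.06], [0.3624, -0.0327, 0.06], [0.3953, 0.2392, 0.06]] sides 0.28613237803528546 0.1845545895072797
[ 203  167   40   49 1392] [[202.2, 213.8], [205.9, 165.8], [242.1, 168.6], [238.4, 216.6]] [[0.4429, 0.2111, 0.06], [0.5416, 0.1956, 0.06], [0.5268, 0.1228, 0.06], [0.4286, 0.1401, 0.06]] sides 0.09990474122802556 0.07422971736025213
[ 253  169   52   50 1906] [[252.4, 215.6], [254.9, 168.6], [304.3, 171.2], [301.8, 218.2]] [[0.4272, 0.1121, 0.06], [0.5238, 0.0969, 0.06], [0.5062, -0.0023, 0.06], [0.4102, 0.0152, 0.06]] sides 0.09776542237047542 0.10071447693194271
housing [[191.8, 224.8], [195.4, 158.3], [319.1, 165.0], [315.5, 231.4]] [[0.4242, 0.2344, 0.055], [0.562, 0.2166, 0.055], [0.5172, -0.0347, 0.055], [0.3813, -0.0088, 0.055]] 0.13893450619904302 0.25526189221366435
```

View pics/c1.png

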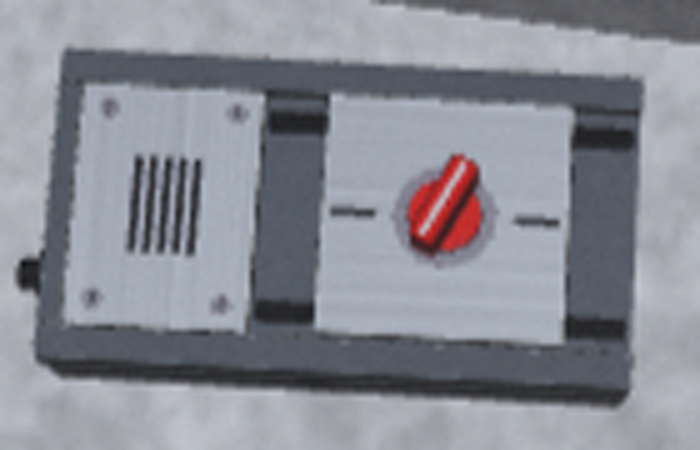

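The crop shows the panel about 27 mm from the cover. The wing's white line runs from about px (282.4, 181.6) to (274, 197), counter-clockwise from the marks. Next I'll work out the wing pose and the approach move.

```bash
cat >> h.py <<'E'
from scipy.spatial.transform import Rotation as Ro
def plan(s,tcp,phi):
    """move from state s to tcp (world), tool down with tool-y line at world angle phi (mod pi); prints tool shift mm, turn deg"""
    R0=Ro.from_rotvec(s["orientation"])
    out=[]
    for p in(phi,phi+np.pi):
        y=np.array([np.cos(p),np.sin(p),0]);z=np.array([0,0,-1.]);M=np.c_[np.cross(y,z),y,z]
        out.append((R0.inv()*Ro.from_matrix(M)).as_rotvec(degrees=True).round(2))
    print("xyz",(R0.inv().apply(np.array(tcp)-s["tool_pos"])*1e3).round(1),"turn",*out)
def white(c,win,z,x=None):
    im=c["img"];hsv=cv2.cvtColor(im,cv2.COLOR_RGB2HSV);u0,u1,v0,v1=win
    m=np.zeros(im.shape[:2],np.uint8);m[v0:v1,u0:u1]=1
    red=((hsv[...,1]>130)&(hsv[...,2]>80)&((hsv[...,0]<12)|(hsv[...,0]>168))).astype(np.uint8)*m
    hull=cv2.convexHull(cv2.findNonZero(red)); h=cv2.fillConvexPoly(np.zeros_like(m),hull,1); h=cv2.erode(h,np.ones((3,3)))
    w=h&(hsv[...,1]<130)&(hsv[...,2]>150)
    w=w.astype(np.uint8); n,lab,st,ce=cv2.connectedComponentsWithStats(w)
    w=lab==1+np.argmax(st[1:,4]); p=np.argwhere(w)[:,::-1].astype(float)
    X=ray(c,p,z); q=X[:,:2]; mu=q.mean(0); u,sv,vt=np.linalg.svd(q-mu); a=vt[0]; t=(q-mu)@a
    mid=mu+a*(t.max()+t.min())/2
    return mid,np.arctan2(a[1],a[0])%np.pi,np.ptp(t),len(p)
E
python3 - <<'E'
from h import *; import pickle
from plant import sensors
d=pickle.load(open('d0.pkl','rb')); c=d["top"]
mid,ang,L,n=white(c,(260,300,170,210),.0905)
e=ray(c,[[282.4,181.6],[274,197]],.0905);v=e[1]-e[0]
print("auto",mid,ang,L,n,"hand",e.mean(0),np.arctan2(v[1],v[0])%np.pi,np.linalg.norm(v))
yaw=-.174; print("joint",ang-(np.pi/2+yaw))
print("relay/tape/vise", ray(c,[[401,193],[151,242]],.02).round(3).tolist())
# scene check
cs=d["scene"]; print("scene proj of wing", proj(cs,[*mid,.0905]), "panel c",proj(cs,[.4669,.0555,.06]))
im=cs["img"];h=cv2.cvtColor(im,cv2.COLOR_RGB2HSV);r=(h[...,1]>130)&(h[...,2]>80)&((h[...,0]<12)|(h[...,0]>168));r[:190]=0;r[250:]=0;r[:,:240]=0;r[:,320:]=0
print("scene red",np.argwhere(r).mean(0)[::-1], np.argwhere(r).min(0)[::-1],np.argwhere(r).max(0)[::-1])
s=sensors.sense(); plan(s,[*mid,.20],ang+np.pi/2)
E
```

```text
auto [0.46663492 0.05584582] 2.486359171640669 0.030348399103281874 28 hand [0.46692742 0.05530601 0.0905    ] 2.537213868171166 0.03493626271269537
joint 1.0895628448457724
relay/tape/vise [[0.446, -0.202, 0.02], [0.405, 0.327, 0.02]]
scene proj of wing [[276.63588932 211.85495591]] panel c [[277.01293097 219.21229952]]
scene red [276.45714286 216.52857143] [272 208] [282 222]
xyz [ 460.1 -529.1   31.3] turn [-6.000e-02  3.000e-02  5.609e+01] [-3.0000e-02 -7.0000e-02 -1.2391e+02]
```

The wing midpoint (0.4667, 0.0556) matches the panel centre, and the fastener is at about 1.1 rad. I'll approach high to clear the vise, using the −124° turn option to stay well inside the last joint's range.

```bash
python3 -m pendant '[{"xyz":[0,0,-45],"turn":[0,0,-8],"hand":1},{"xyz":[10,-10,-90],"turn":[0,0,-16],"hand":1},{"xyz":[40,-46,-100],"turn":[0,0,-24],"hand":1},{"xyz":[72,-83,-100],"turn":[0,0,-32],"hand":1},{"xyz":[104,-120,-100],"turn":[0,0,-40],"hand":1},{"xyz":[136,-156,-100],"turn":[0,0,-48],"hand":1},{"xyz":[168,-193,-100],"turn":[0,0,-56],"hand":1},{"xyz":[200,-230,-100],"turn":[0,0,-64],"hand":1},{"xyz":[232,-267,-100],"turn":[0,0,-72],"hand":1},{"xyz":[264,-304,-100],"turn":[0,0,-80],"hand":1}]' 30
python3 - <<'E'
from h import *; from plant import sensors
s=sensors.sense(); print(s["joints"].round(2)); plan(s,[.4667,.0556,.20],2.50+np.pi/2)
E
```

```text
time: 1.15
tool_pos: [0.3526, -0.2185, 0.3313]
orientation: [2.043, 2.386, 0.0]
force: [1.0, -0.0, 0.2]
finger_gap: 0.0852
finger_force: 0.0
[-0.56 -0.08  1.92  0.    1.3  -0.71]
xyz [253.3 154.9 131.3] turn [ 3.0000e-02 -2.0000e-02  1.3561e+02] [ 2.000e-02  2.000e-02 -4.439e+01]
```

```bash
python3 -m pendant '[{"xyz":[32,20,0],"turn":[0,0,-6],"hand":1},{"xyz":[66,41,0],"turn":[0,0,-12],"hand":1},{"xyz":[101,62,0],"turn":[0,0,-18],"hand":1},{"xyz":[137,84,10],"turn":[0,0,-24],"hand":1},{"xyz":[173,106,25],"turn":[0,0,-30],"hand":1},{"xyz":[208,127,50],"turn":[0,0,-36],"hand":1},{"xyz":[234,143,80],"turn":[0,0,-42],"hand":1},{"xyz":[253,155,105],"turn":[0,0,-44.4],"hand":1},{"xyz":[253,155,130],"turn":[0,0,-44.4],"hand":1},{"xyz":[253,155,130],"turn":[0,0,-44.4],"hand":1}]'
python3 - <<'E'
from h import *; from plant import sensors,snapshot; import pickle
s=sensors.sense(); print(s["joints"].round(2),s["tool_pos"].round(4)); c=snapshot("wrist"); pickle.dump(c,open('w1.pkl','wb'))
print(proj(c,[.4667,.0556,.0905])); cv2.imwrite('pics/w1.png',c["img"][...,::-1])
E
```

```text
time: 2.15
tool_pos: [0.4658, 0.0533, 0.1983]
orientation: [-0.994, -2.974, 0.004]
force: [-0.4, -0.1, 0.6]
finger_gap: 0.0854
finger_force: 0.0
[ 0.11  0.15  1.99 -0.    1.01 -0.81] [0.4658 0.0533 0.1983]
[[280.61786871 209.81214345]]
```

View pics/w1.png

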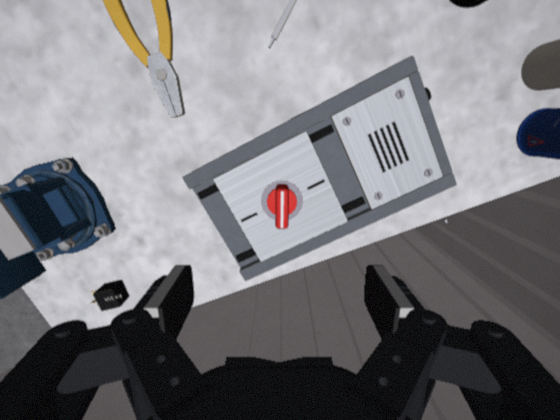

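In the wrist view the wing's white line runs almost vertically from about (282, 190) to (283, 226), square to the closing direction. The panel marks are at (249, 217) and (317, 185). I'll refine the wing and panel from here.

Run:
```python
from h import *; import pickle; from plant import sensors
c=pickle.load(open('w1.pkl','rb')); im=c["img"]
mid,ang,L,n=white(c,(255,310,175,240),.0905); print("wing",mid.round(4),ang.round(3),L.round(4),n)
g=im[...,1].astype(int)
h=cv2.cvtColor(im,cv2.COLOR_RGB2HSV)
Lm=np.zeros(g.shape,np.uint8);Lm[50:275,185:450]=((g>140)[50:275,185:450])
n,lab,st,ce=cv2.connectedComponentsWithStats(Lm,connectivity=4)
for i in range(1,n):
    if 2000<st[i,4]:
        b,_=rect(lab==i);
        for z in(.06,.055):
            w=ray(c,b,z); print(st[i],z,w[:,:2].round(4).tolist(),"c",w.mean(0).round(4),"sides",[np.linalg.norm(w[k+1]-w[k]).round(4) for k in(0,1)],"ang",[np.arctan2(*(w[k+1]-w[k])[1::-1]).round(3) for k in(0,1)])
print("marks",ray(c,[[249,217],[317,185]],.06).round(4).tolist())
s=sensors.sense(); plan(s,[*mid,.068],ang+np.pi/2)
```

```text
wing [0.4661 0.0571] 2.496 0.0334 145
[  185    50   265   125 16951] 0.06 [[0.3102, 0.0707], [0.4466, 0.251], [0.5427, 0.2011], [0.3896, -0.0019]] c [0.4223 0.1302 0.06  ] sides [np.float64(0.2261), np.float64(0.1082)] ang [np.float64(0.923), np.float64(-0.479)]
[  185    50   265   125 16951] 0.055 [[0.3085, 0.0701], [0.4473, 0.2536], [0.5451, 0.2029], [0.3893, -0.0037]] c [0.4225 0.1307 0.055 ] sides [np.float64(0.2301), np.float64(0.1101)] ang [np.float64(0.923), np.float64(-0.479)]
[ 332   77  110  132 7676] 0.06 [[0.4253, 0.1414], [0.4434, 0.2123], [0.5438, 0.2016], [0.5275, 0.1231]] c [0.485  0.1696 0.06  ] sides [np.float64(0.0732), np.float64(0.1009)] ang [np.float64(1.32), np.float64(-0.106)]
[ 332   77  110  132 7676] 0.055 [[0.4256, 0.1421], [0.4441, 0.2143], [0.5462, 0.2034], [0.5296, 0.1235]] c [0.4864 0.1708 0.055 ] sides [np.float64(0.0745), np.float64(0.1027)] ang [np.float64(1.32), np.float64(-0.106)]
[ 214  132  133  130 8848] 0.06 [[0.408, 0.0169], [0.4269, 0.1142], [0.5247, 0.0997], [0.5091, -0.0079]] c [0.4672 0.0557 0.06  ] sides [np.float64(0.0991), np.float64
[... 605 characters left out ...]
.0795]] c [ 0.4495 -0.0413  0.055 ] sides [np.float64(0.0482), np.float64(0.1126)] ang [np.float64(1.447), np.float64(-0.181)]
[ 260  188  190   87 3393] 0.06 [[0.5175, -0.0105], [0.5546, 0.1947], [0.5816, 0.1921], [0.5464, -0.0186]] c [0.55   0.0894 0.06  ] sides [np.float64(0.2085), np.float64(0.0272)] ang [np.float64(1.392), np.float64(-0.096)]
[ 260  188  190   87 3393] 0.055 [[0.5195, -0.0124], [0.5572, 0.1964], [0.5847, 0.1938], [0.5488, -0.0207]] c [0.5526 0.0892 0.055 ] sides [np.float64(0.2122), np.float64(0.0276)] ang [np.float64(1.392), np.float64(-0.096)]
marks [[0.4609, 0.0202, 0.06], [0.4752, 0.0937, 0.06]]
xyz [  2.6   3.2 132.1] turn [ -0.25   0.24 179.96] [-0.15 -0.16 -0.04]
```

```bash
python3 -m pendant '[{"xyz":[1,2,35],"turn":[0,0,0],"hand":0.6},{"xyz":[1,2,70],"turn":[0,0,0],"hand":0.6},{"xyz":[1,2,95],"turn":[0,0,0],"hand":0.6},{"xyz":[1,2,105],"turn":[0,0,0],"hand":0.6},{"xyz":[1,2,105],"turn":[0,0,0],"hand":0.6}]'
python3 - <<'E'
from h import *; from plant import sensors,snapshot; import pickle
s=sensors.sense(); print(s["tool_pos"].round(4)); c=snapshot("wrist")
for z in(.0905,):
    mid,ang,L,n=white(c,(200,360,100,420),z); print("wing",mid.round(4),ang.round(3),L.round(4),n)
plan(s,[*mid,.068],ang+np.pi/2)
cv2.imwrite('pics/w2.png',c["img"][...,::-1])
E
```

```text
time: 2.7
tool_pos: [0.4685, 0.0547, 0.0965]
orientation: [-0.999, -2.978, 0.001]
force: [0.2, 0.2, 0.6]
finger_gap: 0.0514
finger_force: 0.0
[0.4685 0.0547 0.0965]
wing [0.4666 0.0567] 2.488 0.0338 328
xyz [ 2.7  0.5 28.5] turn [ 5.0000e-02 -5.0000e-02 -1.7962e+02] [-0.03 -0.03  0.38]
```

View pics/w2.png

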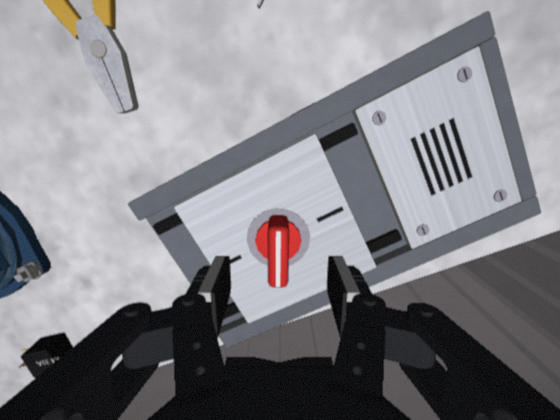

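The closer view shows the wing centred between the fingers (wing at column 279, finger midpoint about 280), with roughly 3 mm of shift left along the wing. I'll descend, pinch, and check the housing yaw from the rail edges.

```bash
python3 -m pendant '[{"xyz":[2.7,0.5,14],"turn":[0,0,0],"hand":0.6},{"xyz":[2.7,0.5,28],"turn":[0,0,0],"hand":0.6},{"xyz":[2.7,0.5,28],"turn":[0,0,0],"hand":0.3},{"xyz":[2.7,0.5,28],"turn":[0,0,0],"hand":0},{"xyz":[2.7,0.5,28],"turn":[0,0,0],"hand":0},{"xyz":[2.7,0.5,28],"turn":[0,0,0],"hand":0},{"xyz":[2.7,0.5,28],"turn":[0,0,0],"hand":0},{"xyz":[2.7,0.5,28],"turn":[0,0,0],"hand":0}]' 50
python3 - <<'E'
from h import *; import pickle; from plant import sensors
im=cv2.imread('pics/w1.png')
c=pickle.load(open('w1.pkl','rb')); g=cv2.cvtColor(im,cv2.COLOR_BGR2GRAY)
for seg in (np.linspace([195,174],[405,62],60),):
    # sub-pixel edge: strongest bench->rail step across the segment
    t=seg[-1]-seg[0];t/=np.linalg.norm(t);nn=np.array([-t[1],t[0]]);k=np.arange(-8,8.1,.25);P=[]
    for p in seg:
        q=(p+np.outer(k,nn)).astype(np.float32); v=cv2.remap(g,q[None,:,0],q[None,:,1],cv2.INTER_LINEAR)[0].astype(float)
        dv=v[8:]-v[:-8]; P.append(p+nn*k[4+np.argmin(dv)])
    X=ray(c,np.array(P),.055)[:,:2].astype(np.float32); l=cv2.fitLine(X,cv2.DIST_HUBER,0,.001,.001).ravel(); print("rail angle",np.arctan2(l[1],l[0]), "res",np.abs((X-l[2:])@[-l[1],l[0]]).mean())
s=sensors.sense();print(s["tool_pos"].round(4),s["force"].round(1),s["finger_gap"].round(4),s["finger_force"],s["joints"].round(3)); R=Ro.from_rotvec(s["orientation"])
d=np.array([np.sin(.18),np.cos(.18),0]);print("housing +y in tool axes",R.inv().apply(d).round(4)); y=R.as_matrix()[:,1]; print("tool y ang",np.arctan2(y[1],y[0]))
E
```

```text
time: 3.55
tool_pos: [0.4676, 0.0572, 0.0689]
orientation: [0.997, 2.977, 0.001]
force: [1.2, 0.4, 4.0]
finger_gap: 0.0108
finger_force: 51.9
rail angle 1.393476 res 0.00012928873Traceback (most recent call last):
  File "<stdin>", line 11, in <module>
AttributeError: 'float' object has no attribute 'round'
```

```bash
python3 -m pendant '[{"xyz":[0,0,-1],"turn":[0,0,0],"hand":0},{"xyz":[0,0,-2],"turn":[0,0,0],"hand":0},{"xyz":[0,0,-2],"turn":[0,0,0],"hand":0}]'
cat > st.py <<'E'
from h import *; from plant import sensors
s=sensors.sense();print(np.round(s["time"],2),s["tool_pos"].round(4),"F",s["force"].round(1),"gap",np.round(s["finger_gap"],4),"j",s["joints"].round(2)); R=Ro.from_rotvec(s["orientation"])
d=np.array([np.sin(.177),np.cos(.177),0]);print("+y tool",R.inv().apply(d).round(4),"F along y",(s["force"]@d).round(2),"pos along y mm",(s["tool_pos"]@d*1e3).round(2)); y=R.as_matrix()[:,1]; print("wing joint if gripped",(np.arctan2(y[1],y[0])-np.pi+.177+np.pi/2)%np.pi-np.pi/2, "pos along x", (s["tool_pos"]@[np.cos(.177),-np.sin(.177),0]*1e3).round(2))
E
python3 st.py
```

```text
time: 3.85
tool_pos: [0.4657, 0.0571, 0.07]
orientation: [-0.998, -2.977, 0.001]
force: [0.8, 1.1, -1.6]
finger_gap: 0.011
finger_force: 51.2
3.85 [0.4657 0.0571 0.07  ] F [ 0.8  1.1 -1.6] gap 0.011 j [ 0.12  0.35  2.09  0.    0.7  -0.81]
+y tool [ 4.525e-01  8.918e-01 -4.000e-04] F along y 1.22 pos along y mm 138.19
wing joint if gripped 1.1011995720226548 pos along x 448.39
```

```bash
python3 -m pendant '[{"xyz":[1.4,2.7,0.4],"turn":[0,0,0],"hand":0},{"xyz":[2.7,5.4,0.4],"turn":[0,0,0],"hand":0},{"xyz":[4.1,8.0,0.4],"turn":[0,0,0],"hand":0},{"xyz":[5.4,10.7,0.4],"turn":[0,0,0],"hand":0},{"xyz":[6.8,13.4,0.4],"turn":[0,0,0],"hand":0},{"xyz":[8.1,16.1,0.4],"turn":[0,0,0],"hand":0},{"xyz":[9.5,18.7,0.4],"turn":[0,0,0],"hand":0},{"xyz":[10,19.6,0.4],"turn":[0,0,0],"hand":0},{"xyz":[10,19.6,0.4],"turn":[0,0,0],"hand":0}]'; python3 st.py
```

```text
time: 4.75
tool_pos: [0.4705, 0.0791, 0.0699]
orientation: [-0.998, -2.979, -0.0]
force: [0.1, 0.9, -0.1]
finger_gap: 0.0109
finger_force: 51.4
4.75 [0.4705 0.0791 0.0699] F [ 0.1  0.9 -0.1] gap 0.0109 j [ 0.16  0.36  2.07  0.    0.71 -0.76]
+y tool [4.524e-01 8.918e-01 3.000e-04] F along y 0.92 pos along y mm 160.74
wing joint if gripped 1.101306700825626 pos along x 449.21
```

```bash
python3 -m pendant '[{"xyz":[0.5,0.9,0],"turn":[0,0,0],"hand":0},{"xyz":[0.9,1.8,0],"turn":[0,0,0],"hand":0},{"xyz":[1.4,2.7,0],"turn":[0,0,0],"hand":0},{"xyz":[1.8,3.6,0],"turn":[0,0,0],"hand":0},{"xyz":[1.8,3.6,0],"turn":[0,0,0],"hand":0}]'; python3 st.py
```

```text
time: 5.25
tool_pos: [0.4708, 0.0823, 0.0698]
orientation: [-0.997, -2.979, 0.002]
force: [-1.0, -4.2, 0.7]
finger_gap: 0.0109
finger_force: 51.6
5.25 [0.4708 0.0823 0.0698] F [-1.  -4.2  0.7] gap 0.0109 j [ 0.17  0.36  2.07 -0.    0.71 -0.75]
+y tool [ 0.4522  0.8919 -0.001 ] F along y -4.35 pos along y mm 163.93
wing joint if gripped 1.1016081882891844 pos along x 448.98
```

```bash
python3 -m pendant '[{"xyz":[0.4,0.9,0],"turn":[0,0,0],"hand":0},{"xyz":[0.7,1.3,0],"turn":[0,0,0],"hand":0},{"xyz":[0.7,1.3,0],"turn":[0,0,0],"hand":0}]'; python3 st.py
python3 - <<'E'
from h import *; from plant import snapshot
c=snapshot("wrist"); cv2.imwrite('pics/w3.png',c["img"][...,::-1])
E
```

```text
time: 5.55
tool_pos: [0.4708, 0.0826, 0.0698]
orientation: [-0.996, -2.979, 0.005]
force: [-1.1, -14.6, 3.0]
finger_gap: 0.0108
finger_force: 51.9
5.55 [0.4708 0.0826 0.0698] F [ -1.1 -14.6   3. ] gap 0.0108 j [ 0.17  0.36  2.07 -0.    0.71 -0.75]
+y tool [ 0.4513  0.8924 -0.0029] F along y -14.54 pos along y mm 164.18
wing joint if gripped 1.1025721006660771 pos along x 448.92
```

View pics/w3.png

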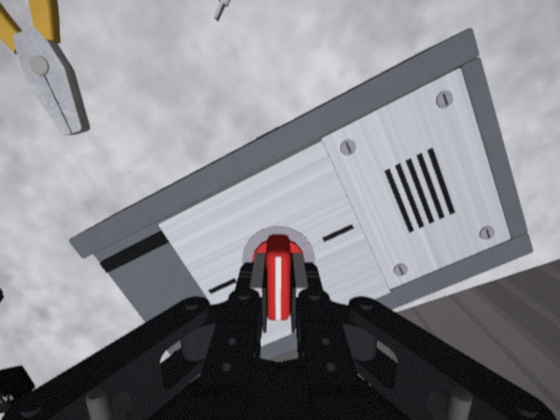

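The panel is butted: the gap is closed along the seam line from (325, 140) to (385, 290), and further pushing only raises the force. I'll ease the push slightly and begin the clockwise turn.

```bash
python3 -m pendant '[{"xyz":[-0.3,-0.6,0],"turn":[0,0,0],"hand":0},{"xyz":[-0.3,-0.6,-0.3],"turn":[0,0,5],"hand":0},{"xyz":[-0.3,-0.6,-0.3],"turn":[0,0,10],"hand":0},{"xyz":[-0.3,-0.6,-0.3],"turn":[0,0,15],"hand":0},{"xyz":[-0.3,-0.6,-0.3],"turn":[0,0,20],"hand":0}]'; python3 st.py
```

```text
time: 6.1
tool_pos: [0.4708, 0.0824, 0.07]
orientation: [-1.504, -2.758, 0.003]
force: [-1.1, -9.3, 0.2]
finger_gap: 0.0102
finger_force: 51.4
6.1 [0.4708 0.0824 0.07  ] F [-1.1 -9.3  0.2] gap 0.0102 j [ 0.17  0.36  2.07 -0.    0.71 -0.4 ]
+y tool [ 0.7321  0.6812 -0.0019] F along y -9.36 pos along y mm 164.06
wing joint if gripped 0.7493819008610458 pos along x 448.91
```

```bash
python3 -m pendant '[{"xyz":[0,0,0],"turn":[0,0,6],"hand":0},{"xyz":[0,0,0],"turn":[0,0,12],"hand":0},{"xyz":[0,0,0],"turn":[0,0,18],"hand":0},{"xyz":[0,0,0],"turn":[0,0,24],"hand":0},{"xyz":[0,0,0],"turn":[0,0,30],"hand":0},{"xyz":[0,0,0],"turn":[0,0,36],"hand":0},{"xyz":[0,0,0],"turn":[0,0,40],"hand":0},{"xyz":[0,0,0],"turn":[0,0,43],"hand":0},{"xyz":[0,0,0],"turn":[0,0,43],"hand":0}]'; python3 st.py;  python3 - <<'E'
from h import *; from plant import snapshot
c=snapshot("wrist"); cv2.imwrite('pics/w4.png',c["img"][...,::-1])
E
```

```text
time: 7.0
tool_pos: [0.4706, 0.0824, 0.0699]
orientation: [2.408, 2.017, -0.004]
force: [-0.5, -10.0, 0.2]
finger_gap: 0.0109
finger_force: 51.4
7.0 [0.4706 0.0824 0.0699] F [ -0.5 -10.    0.2] gap 0.0109 j [ 0.17  0.36  2.07 -0.    0.71  0.35]
+y tool [ 1.0e+00  7.0e-04 -2.1e-03] F along y -9.96 pos along y mm 163.96
wing joint if gripped 0.0006703172721680417 pos along x 448.77
```

View pics/w4.png

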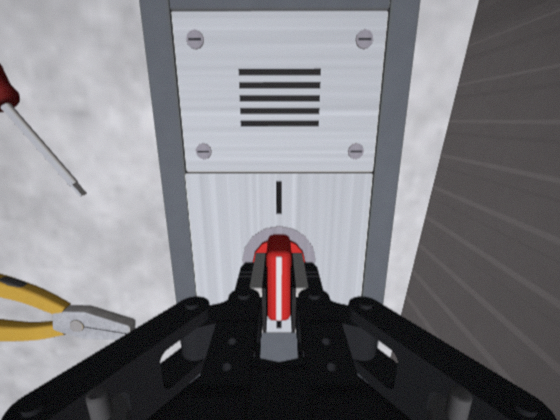

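The wing and white line (column 279) are in line with the black marks, and the seam at row 172 is closed. Next I'll ease the side push and press down.

```bash
python3 -m pendant '[{"xyz":[-0.5,0,1],"turn":[0,0,0],"hand":0},{"xyz":[-0.5,0,2],"turn":[0,0,0],"hand":0},{"xyz":[-0.5,0,3],"turn":[0,0,0],"hand":0},{"xyz":[-0.5,0,4],"turn":[0,0,0],"hand":0},{"xyz":[-0.5,0,5],"turn":[0,0,0],"hand":0},{"xyz":[-0.5,0,5],"turn":[0,0,0],"hand":0}]' 80; python3 st.py
```

```text
time: 7.65
tool_pos: [0.4708, 0.0823, 0.0655]
orientation: [2.407, 2.019, -0.002]
force: [-3.3, -6.4, 8.1]
finger_gap: 0.0101
finger_force: 84.2
7.65 [0.4708 0.0823 0.0655] F [-3.3 -6.4  8.1] gap 0.0101 j [ 0.17  0.37  2.07 -0.    0.7   0.35]
+y tool [ 1.      0.0021 -0.0014] F along y -6.87 pos along y mm 163.91
wing joint if gripped 0.002099912755604283 pos along x 448.91
```

```bash
python3 -m pendant '[{"xyz":[0,0,0.5],"turn":[0,0,0],"hand":0},{"xyz":[0,0,1],"turn":[0,0,0],"hand":0},{"xyz":[0,0,1.5],"turn":[0,0,0],"hand":0},{"xyz":[0,0,1.5],"turn":[0,0,0],"hand":0}]'; python3 st.py
```

```text
time: 8.05
tool_pos: [0.4708, 0.0823, 0.0648]
orientation: [2.407, 2.019, -0.002]
force: [-8.1, -8.7, 22.2]
finger_gap: 0.0104
finger_force: 86.2
8.05 [0.4708 0.0823 0.0648] F [-8.1 -8.7 22.2] gap 0.0104 j [ 0.17  0.37  2.07 -0.    0.7   0.35]
+y tool [ 1.      0.0021 -0.0014] F along y -9.95 pos along y mm 163.91
wing joint if gripped 0.002135436951387071 pos along x 448.92
```

```bash
python3 -m pendant '[{"xyz":[0,0,-0.4],"turn":[0,0,0],"hand":0},{"xyz":[0,0,-0.4],"turn":[0,0,0],"hand":0},{"xyz":[0,0,-0.4],"turn":[0,0,0],"hand":0}]'; python3 st.py;  python3 - <<'E'
from h import *; from plant import snapshot
c=snapshot("wrist"); im=c["img"]; big(im,140,420,100,340,2.5,'pics/w5.png')
E
```

```text
time: 8.35
tool_pos: [0.4708, 0.0823, 0.0648]
orientation: [2.407, 2.019, -0.002]
force: [-4.3, -8.0, 14.7]
finger_gap: 0.0102
finger_force: 85.0
8.35 [0.4708 0.0823 0.0648] F [-4.3 -8.  14.7] gap 0.0102 j [ 0.17  0.37  2.07 -0.    0.7   0.35]
+y tool [ 1.      0.0021 -0.0013] F along y -8.6 pos along y mm 163.89
wing joint if gripped 0.0020784646402014495 pos along x 448.93
```

View pics/w5.png

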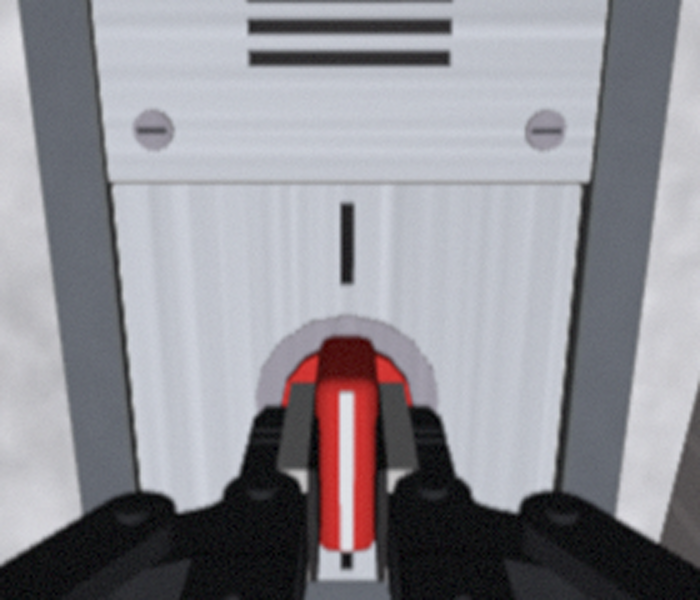

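The panel sits level with the cover and rim, the seam is closed (crop row 183), and the white line is aligned with both marks (column 347). It is held at 14.7 N, stiff on the ledge, so I'm handing it in.

```bash
python3 -c "from plant import manip; print(manip.hand_in())"
```

```text
the job is handed in; nothing more can be done
None
```

The panel is butted against the cover, the fastener is in line with the marks (about 0.002 rad), and the arm is still holding the panel fully down at about 15 N; I handed the job in at about 8.4 s.

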